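Sort cutting rollers into their notched rests by disc spacing

TASK

Put the washed dough-cutting rollers away: the medium one is already home, so seat the fine and the coarse one each on the sloping rest whose notches match its disc spacing, with every disc fully down in its notch. Fold the drying stand's arm flat against its panel once the roller has been taken off it. At the end all three rollers lie in their own rests, and the honey jar, tumbler, shaker and pepper mill still stand where they were.

Things in the scene. Friction and masses are not known exactly. Their poses are not given: they have to be found in the camera images.
- roller_coarse_mid (a point): Centre of the coarse roller; x = its axis, ends alike. Spindle 190 long, 18 thick; dark barrel 30 thick, 44 long in the middle (grip here); to each side 3 steel discs 44 across, 4 thick, 32, 58, 84 mm from the middle (spacing 26). 0.13-0.25 kg, can roll. Starts in the arm's saddles, along the arm, axis 105 mm up.
- roller_medium_mid (a point): Centre of the medium roller; x = its axis, ends alike. Spindle 190 long, 18 thick; dark barrel 30 thick, 44 long in the middle (grip here); to each side 3 steel discs 44 across, 4 thick, 32, 52, 72 mm from the middle (spacing 20). 0.13-0.25 kg, can roll. Already home in its rest.
- roller_fine_mid (a point): Centre of the fine roller; x = its axis, ends alike. Spindle 190 long, 18 thick; dark barrel 30 thick, 44 long in the middle (grip here); to each side 3 steel discs 44 across, 4 thick, 32, 46, 60 mm from the middle (spacing 14). 0.13-0.25 kg, can roll. Starts on the worktop (axis 22 mm up) under the arm, roughly along it: arm and coarse roller bar the way from above.
- rest_coarse_seat (a point): Where the coarse roller's centre lies when seated, 98 mm above the worktop. x = along the white rest, rising 30 degrees away from the robot; y level across; z square out of the slope. V-grooved teeth carry the spindle; notches 10 mm wide for the discs 32, 58, 84 mm to each side of the middle (spacing 26; 3 mm play each way).
- rest_medium_seat (a point): Where the medium roller's centre lies when seated, 98 mm above the worktop. x = along the white rest, rising 30 degrees away from the robot; y level across; z square out of the slope. V-grooved teeth carry the spindle; notches 10 mm wide for the discs 32, 52, 72 mm to each side of the middle (spacing 20; 3 mm play each way).
- rest_fine_seat (a point): Where the fine roller's centre lies when seated, 98 mm above the worktop. x = along the white rest, rising 30 degrees away from the robot; y level across; z square out of the slope. V-grooved teeth carry the spindle; notches 10 mm wide for the discs 32, 46, 60 mm to each side of the middle (spacing 14; 3 mm play each way).
- gauge_board: Fixed board 190 x 200 x 10 mm under the three rests, origin under its centre. Rests stand side by side along its y, 66 mm apart, order varies. The V flanks of each reach 5 mm above and 25 mm beside the seated axis; the middle 48 mm has no teeth (room for fingers, floor 34 mm below the axis). A roller of wrong spacing rides over 15 mm too high.
- fold_arm (a joint): Fold-out arm of the white drying stand, rad: 0 = unfolded, square to the panel (at the start); 1.571 = folded flat along the panel. Turns counter-clockwise seen from above, between stops; stays where it is left (hinge friction 0.12 N m: 1 to 2 N at mid-arm).
- stand_hinge (a point): On the arm's upright hinge axis, 69 mm above the worktop, fixed. x = square into the stand's panel (face 22 mm from this axis, top 105 mm high). The unfolded arm points along -x, the folded one along -y, where the panel runs on to 160 mm from the hinge.
- saddle_mid (a point): On the arm (turns with it), 95 mm from the hinge, at mid-height of its bar, 69 mm above the worktop; -x points to the tip. Steel bar 12 mm wide, 10 high, tip 130 mm from the hinge; two Y-shaped saddles 26 mm to each side of this point, 5 mm thick along the arm, 15 mm wide to each side, top 36 mm above this point. A roller on it has its centre 36 mm above.
- honey_jar: Bystander: honey jar with black lid, 63 mm wide, 94 mm high, origin at its foot; stands behind the fold-out arm's sweep. Leave alone.
- tumbler: Bystander: clear fluted tumbler, 65 mm wide, 79 mm high, origin at its foot; stands behind the notched rests. Leave alone.
- shaker: Bystander: small white shaker, 30 mm wide, 43 mm high, origin at its foot; stands at the front left of the notched rests. Leave alone.
- pepper_mill: Bystander: clear square pepper mill, 44 mm wide, 145 mm high, origin at its foot; stands on the front of the worktop between the stand and the rests, in the way of low moves. Leave alone.

How it is judged:
By the outcome, as a careful person would: the job done as asked, in the order asked, and still so for the second after the job is handed in, with the robot touching nothing.
It also fails if it takes over 70 s, if anything falls off the work surface, if the arm or the gripper's body presses on something with over 40 N, if the wrist force passes 120 N, or if a joint passes its speed limit or range.

ROBOT

A 6-joint arm with a two-finger parallel gripper is mounted at the origin on a cart in front of the work surface, level with it; the furniture and walls round the work are solid. World frame = base frame: x ahead of the robot, y to its left, z up, the work surface at z = 0. Lengths are in m, angles in degrees, forces in N, time in s.
With the tool pointing down it reaches from about 0.2 to 0.875 m from the base axis. Payload 3.4 kg.
Tool frame: the origin (TCP) lies midway between the tips of the shut fingers; the grasp point (between the pads) lies 19 mm behind it; z points along the fingers, y is the line along which they close (so a half turn about z gives the same grasp; the last joint's range is limited). The gripper opens to 94 mm and grips with 3 to 60 N. Pads are 16 mm wide; open, the fingers measure 119 mm over their backs; the gripper's body (75 mm by 177 mm) begins 78 mm behind the grasp point.
Start: joints at [-72.307, 15.808, 86.224, -0, 77.962, -6.933], TCP at [0.24, -0.523, 0.205] pointing down, gripper open.
Joint ranges: [-165.64, 165.64], [-43.16, 119.46], [12.63, 154.43], [-67.54, 247.53], [6.08, 155.33], [-154.97, 154.97]. Speed limits (degrees/s): [147.25, 147.25, 180, 180, 180, 180].

INTERFACE

Orientations are given as a 3x3 rotation matrix whose columns are the frame's x, y, z axes.
In Python, from workcell import robot gives the robot as it stands. The module is installed in compiled form; this text tells all that it offers.
- The arm moves only by the tool move_arm, never from a script. Its argument "plan" is a list of rows, each a list of 3 entries, a list of its own where there are three numbers: the shift along the tool's x, y, z in m, then the turn, a rotation vector about the tool's x, y, z in rad, then the closure, from -1 (fully open) to 1 (shut), so that 0 is half open. In form: [[[dx, dy, dz], [rx, ry, rz], claw], ...]. A call has exactly 10 rows; each row is the pose to reach, as a shift and turn from the pose commanded when the call began, along the tool's axes at that moment; what a row does not reach only later rows make up. A row lasts 1/12 s, in which the tool goes at most 41.7 mm and 7.16 degrees, less where a joint would pass 70% of its speed; a pose out of reach is approached as far as the arm can. A call with a gripper value outside its range is refused whole. The fingers move at their own pace and stop on an object; "squeeze" is the grip in N (left out, the last holds). Time passes only in rows, so rows that repeat a pose let the fingers close, or fill a call up. It gives the time, the measured TCP pose, the force, the opening and the grip force at its end, in the units of the state.
- robot.get_state(): the state, without advancing time (a new reading comes with each control period).
- robot.capture(name): name is "scene" or "top" or "wrist"; returns the picture (420x560x3 uint8, red, green, blue); there is no depth.
- robot.get_calibration(name): a dict with "fx", "fy", "cx", "cy" (pixels), "R" (3x3) and "t" (3): a world point X has camera coordinates R X + t. Camera axes: x right, y down, z forward; pixel columns grow to the right and rows downward; lengths in m; the calibration is good to about 2 mm. A picture is of the moment at which its call begins: read the wrist's pose just before it. get_calibration takes no time and is no camera call; for the wrist camera it gives the pose at the moment of the call.
- robot.sign_off(): hands the job in; it is judged then, once.
The state is a dict: "t": time; "qpos": joint angles; "qd": joint speeds; "tau": joint torques, N m; "ee_pos": TCP position; "tool_rot": TCP orientation; "contact_force": force on the tool from outside, world axes, zero at the start; "wrist_torque": the same for the moment, N m; "grip_width": opening from 0.0 (shut) to 1.0 (fully open); "finger_force": force on a finger pad.
Only numpy, scipy, OpenCV 4.12 (cv2) and the standard library are available. Lean on these libraries where they do the work, as an engineer would, in place of code of your own. Each camera call takes 0.05 s, during which the arm holds its last target. There are 200 camera calls.

## Working session

There is one attempt and no reset: what is moved stays moved. The work goes in short steps, Python scripts to look and compute and a tool call to move; the robot and the scene stay as the last step left them, time stands still between calls to the robot, and variables do not carry over. Pictures are saved under pics/ and viewed, at most 10 in all, crops included, and the job is handed in when it is done.

Besides the shell and the picture viewer there is one more tool, called after "Request:" as name(argument=value, ...), one argument or row to a line, values as JSON. move_arm: Moves the arm, as the interface text tells. Its arguments: {"type":"object","properties":{"plan":{"type":"array"},"squeeze":{"type":"number"}},"required":["plan"]}

```bash
mkdir -p pics; python3 - <<'E'
from workcell import robot
import cv2,numpy as np
for n in ["scene","top"]:
    im=robot.capture(n); cv2.imwrite(f"pics/{n}0.png",im[:,:,::-1])
    c=robot.get_calibration(n); print(n,c["fx"],c["cx"],c["cy"],np.round(c["R"],3).tolist(),np.round(c["t"],3)); print(-c["R"].T@c["t"])
s=robot.get_state();print(s["t"],np.round(s["tool_rot"],3),s["ee_pos"],s["contact_force"],s["grip_width"])
E
```

```text
scene 427.06588177408025 278.0526909349687 211.37073593304908 [[0.745, -0.666, -0.019], [-0.274, -0.28, -0.92], [0.608, 0.691, -0.392]] [-0.391  0.249  0.822]
[-0.13955528 -0.75866864  0.5436761 ]
top 393.1872643350205 272.386355065325 211.78379111138852 [[-0.021, -1.0, -0.023], [-0.984, 0.024, -0.176], [0.176, 0.019, -0.984]] [0.045 0.551 1.185]
[0.33507444 0.00948952 1.26380961]
0.1 [[ 0.909  0.417 -0.001]
 [ 0.417 -0.909  0.001]
 [ 0.    -0.002 -1.   ]] [ 0.23942319 -0.52225055  0.20471174] [-0.5817346  -0.85761805 -0.21294648] 1.0000682601999493
```

View pics/scene0.png

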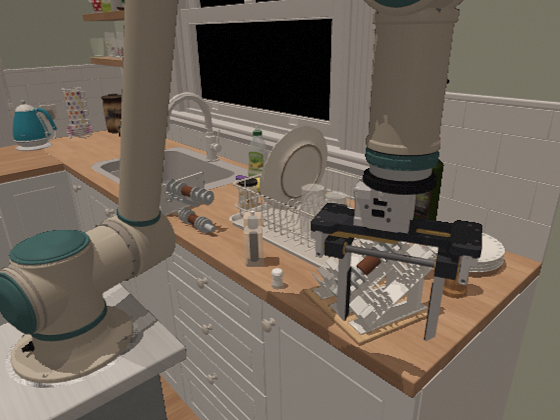

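View pics/top0.png

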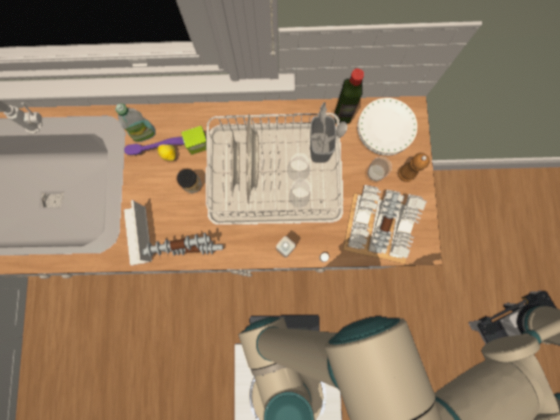

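The top view shows the stand at about (138,235) with the coarse roller along its arm at (180,244). The board with the rests is at (385,223), with the medium roller in the middle rest. The mill is at (286,245) and the shaker at (324,257). I'll zoom in on both areas.

```bash
cat > h.py <<'E'
from workcell import robot
import cv2,numpy as np
def back(c,u,v,z):
    d=c["R"].T@np.array([(u-c["cx"])/c["fx"],(v-c["cy"])/c["fy"],1.]); o=-c["R"].T@c["t"]
    return o+d*(z-o[2])/d[2]
def proj(c,X):
    p=c["R"]@np.asarray(X)+c["t"]; return np.array([c["fx"]*p[0]/p[2]+c["cx"],c["fy"]*p[1]/p[2]+c["cy"]])
def shift(p):
    s=robot.get_state(); return s["tool_rot"].T@(np.asarray(p)-s["ee_pos"])
E
python3 - <<'E'
from h import *
im=cv2.imread("pics/top0.png")
a=cv2.resize(im[190:280,115:235],(800,600),interpolation=cv2.INTER_CUBIC)[:600]
b=cv2.resize(im[175:275,335:440],(630,600),interpolation=cv2.INTER_CUBIC)
s=cv2.imread("pics/scene0.png")
A=cv2.resize(im[195:275,120:230],None,fx=3.6,fy=3.6,interpolation=cv2.INTER_CUBIC) #396x288
B=cv2.resize(im[178:268,340:440],None,fx=3.6,fy=3.6,interpolation=cv2.INTER_CUBIC) #360x324
C=cv2.resize(s[165:245,140:240],None,fx=3.3,fy=3.3,interpolation=cv2.INTER_CUBIC) #330x264
D=cv2.resize(s[235:335,295:445],None,fx=2.6,fy=2.6,interpolation=cv2.INTER_CUBIC) #390x260
o=np.zeros((600,800,3),np.uint8)
for (r,c0,x) in [(0,0,A),(0,400,B),(330,0,C),(330,400,D)]: o[r:r+x.shape[0],c0:c0+x.shape[1]]=x
cv2.imwrite("pics/z0.png",o)
E
```

```text
(no output)
```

View pics/z0.png

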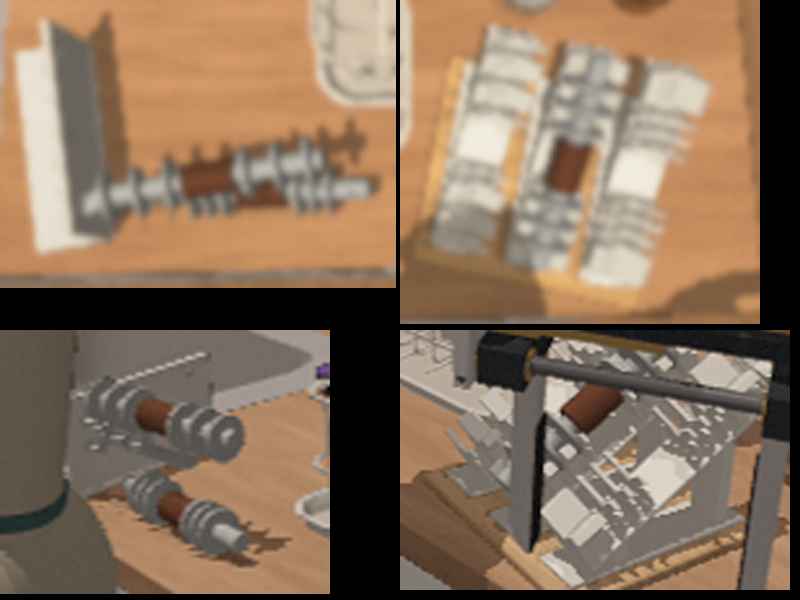

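The right-hand rest has close notches, so it looks fine-spaced, and the left one looks coarse. The fine roller lies under the arm, shifted toward the tip and toward the robot.

```bash
python3 - <<'E'
from h import *
c=robot.get_calibration("top"); s=robot.get_calibration("scene")
A=lambda u,v:(u/3.6+120,v/3.6+195); B=lambda u,v:((u-400)/3.6+340,v/3.6+178)
def P(n,uv,z): print(n,np.round(back(c,*uv,z),3))
P("coarse",A(208,178),.105);P("coarse disc far",A(318,157),.105);P("coarse disc near",A(96,200),.105)
P("fine end",A(375,187),.022)
P("fine disc out",A(330,190),.022)
P("panel top near",A(85,240),.105);P("panel top far",A(45,20),.105)
P("med",B(568,167),.098);P("L floor",B(484,138),.066);P("R floor",B(637,172),.066)
P("board NL",B(420,253),.01);P("board NR",B(630,300),.01);P("board FL",B(455,58),.01)
P("mill top",(286,241),.145);P("mill?",(284,248),0.07);P("jar",(188,179),.094);P("shaker",(324,256),.043);P("tumbler",(378,170),.079)
C=lambda u,v:(u/3.3+140,(v-330)/3.3+165)
print("sc coarse",np.round(back(s,*C(157,414),.105),3),"sc fine",np.round(back(s,*C(177,507),.022),3))
print(np.round(robot.get_calibration("wrist")["R"],3), -robot.get_calibration("wrist")["R"].T@robot.get_calibration("wrist")["t"],robot.get_calibration("wrist")["fx"])
st=robot.get_state();print(st["contact_force"])
E
```

```text
coarse [0.451 0.314 0.105]
coarse disc far [0.466 0.223 0.105]
coarse disc near [0.435 0.407 0.105]
fine end [0.448 0.188 0.022]
fine disc out [0.446 0.228 0.022]
panel top near [0.402 0.415 0.105]
panel top far [0.587 0.455 0.105]
med [ 0.497 -0.308  0.098]
L floor [ 0.528 -0.247  0.066]
R floor [ 0.496 -0.374  0.066]
board NL [ 0.436 -0.196  0.01 ]
board NR [ 0.391 -0.377  0.01 ]
board FL [ 0.611 -0.237  0.01 ]
mill top [ 0.45  -0.006  0.145]
mill? [ 0.436 -0.001  0.07 ]
jar [0.653 0.29  0.094]
shaker [ 0.411 -0.124  0.043]
tumbler [ 0.67  -0.298  0.079]
sc coarse [0.453 0.324 0.105] sc fine [0.449 0.298 0.022]
[[ 0.417 -0.909 -0.001]
 [-0.877 -0.402  0.264]
 [-0.24  -0.109 -0.965]] [ 0.30925241 -0.49008279  0.38536317] 341.21499251273025
[-0.5817346  -0.85761805 -0.21294648]
```

```bash
cat >> h.py <<'E'
from scipy.spatial.transform import Rotation as Ro
def rot(yaw,tilt=0):
    # tool x at yaw (deg), tool z down; tilt>0: tool x raised by tilt (z tips forward along +x yaw)
    y,t=np.radians([yaw,tilt]); h=np.array([np.cos(y),np.sin(y),0]); k=np.array([0,0,1.])
    x=np.cos(t)*h+np.sin(t)*k; z=np.sin(t)*h-np.cos(t)*k
    return np.column_stack([x,np.cross(z,x),z])
def go(p,R,s=None):
    s=s or robot.get_state(); T=s["tool_rot"]
    d=T.T@(np.asarray(p)-s["ee_pos"]); w=Ro.from_matrix(T.T@R).as_rotvec()
    print("shift",np.round(d,4).tolist(),"rot",np.round(w,4).tolist(),"rows",round(np.linalg.norm(d)/.0417,1),round(np.degrees(np.linalg.norm(w))/7.16,1))
def st():
    s=robot.get_state(); T=s["tool_rot"]
    print("t",round(s["t"],2),"p",np.round(s["ee_pos"],4),"xyaw",round(np.degrees(np.arctan2(T[1,0],T[0,0])),2),"xup",round(np.degrees(np.arcsin(T[2,0])),2),"yup",round(np.degrees(np.arcsin(T[2,1])),2),"q",np.round(s["qpos"],1),"F",np.round(s["contact_force"],1),"w",round(s["grip_width"]*94,1),"g",s["finger_force"])
def snap(f,n="wrist",crop=None,k=1):
    c=robot.get_calibration(n); im=robot.capture(n)[:,:,::-1]; cv2.imwrite("pics/raw_"+f,im)
    if crop: r0,r1,c0,c1=crop; im=im[r0:r1,c0:c1]
    if k!=1: im=cv2.resize(im,None,fx=k,fy=k,interpolation=cv2.INTER_CUBIC)
    cv2.imwrite("pics/"+f,im); import pickle; pickle.dump(c,open("pics/"+f+".pkl","wb")); return c
E
python3 - <<'E'
from h import *
go([.43,-.29,.31],rot(-14))
E
```

```text
shift [0.27, -0.1319, -0.105] rot [-0.0016, 0.0004, 0.6741] rows 7.6 5.4
```

Request:
move_arm(
  plan=[
    [[0.0,0.0,-0.04],[0,0,0.125],-1],
    [[0.03,-0.014,-0.07],[0,0,0.25],-1],
    [[0.06,-0.03,-0.09],[0,0,0.37],-1],
    [[0.1,-0.05,-0.105],[0,0,0.49],-1],
    [[0.135,-0.066,-0.105],[0,0,0.61],-1],
    [[0.17,-0.083,-0.105],[0,0,0.674],-1],
    [[0.205,-0.1,-0.105],[0,0,0.674],-1],
    [[0.24,-0.117,-0.105],[0,0,0.674],-1],
    [[0.27,-0.132,-0.105],[0,0,0.674],-1],
    [[0.27,-0.132,-0.105],[0,0,0.674],-1],
  ],
)

```text
t: 0.93
ee_pos: [0.4331, -0.285, 0.3103]
tool_rot: [[0.972, -0.235, 0.002], [-0.235, -0.972, 0.004], [0.001, -0.004, -1.0]]
contact_force: [-0.9, 0.1, -0.0]
grip_width: 1.001
finger_force: 0.0
```

```bash
python3 - <<'E'
from h import *
st(); snap("rests.png"); go([.45,.05,.30],rot(50)); 
E
```

```text
t 0.93 p [ 0.4331 -0.285   0.3103] xyaw -13.61 xup 0.07 yup -0.23 q [-41.2   8.5  81.4   0.2  90.2  62.4] F [-0.9  0.1 -0. ] w 94.1 g 0.0
shift [-0.0618, -0.3324, 0.0105] rot [-0.0009, -0.0002, -1.1117] rows 8.1 8.9
```

View pics/rests.png

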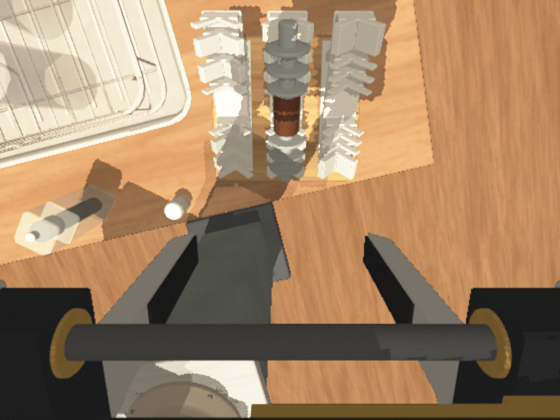

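This view confirms it. The left rest (about 228,100) is wide-spaced, so it is coarse; the right one (about 345,100) is close-spaced, so fine. The medium roller is in the middle, with its barrel at (287,115).

```bash
python3 - <<'E'
from h import *
import pickle
c=pickle.load(open("pics/rests.png.pkl","rb"))
im=cv2.imread("pics/raw_rests.png")
hsv=cv2.cvtColor(im,cv2.COLOR_BGR2HSV); m=(hsv[...,2]<130)&(hsv[...,1]>110); 
sub=np.zeros_like(m); sub[85:145,265:310]=m[85:145,265:310]
ys,xs=np.where(sub); print(xs.mean(),ys.mean(),xs.min(),xs.max(),ys.min(),ys.max(),len(xs))
for z in(.098,.105,.113):print(z,np.round(back(c,xs.mean(),ys.mean(),z),4))
print("up end",back(c,287,18,.098+.0475+.004)); print("dn end",back(c,286,179,.098-.0475+.004))
yaw=-13.6;h=np.array([np.cos(np.radians(yaw)),np.sin(np.radians(yaw))])
print(c["R"].T@-c["t"])
# predictions for all rests with med at guess
M=np.array([.497,-.308,.098]); X=np.r_[h*np.cos(np.pi/6),.5]; Y=np.array([-h[1],h[0],0]); Z=np.cross(X,Y)
for k in(-95,-72,-52,-32,-22,22,32,52,72,95): print(k,np.round(proj(c,M+X*k*1e-3+Z*(.015 if abs(k)<25 else .022 if abs(k)<90 else .009)),0))
for sgn in(1,-1): print("floor",proj(c,M+Y*.066*sgn-Z*.034))
E
```

```text
286.49807938540334 114.31370038412292 265 309 86 144 781
0.098 [ 0.4995 -0.3073  0.098 ]
0.105 [ 0.4996 -0.3072  0.105 ]
0.113 [ 0.4998 -0.3071  0.113 ]
up end [ 0.58262    -0.32666131  0.1495    ]
dn end [ 0.41931138 -0.28824215  0.0545    ]
[ 0.50724678 -0.30330843  0.4909997 ]
-95 [287. 185.]
-72 [287. 178.]
-52 [287. 165.]
-32 [288. 151.]
-22 [288. 141.]
22 [288. 106.]
32 [288. 100.]
52 [289.  81.]
72 [289.  60.]
95 [289.  29.]
floor [231.7806844  101.09220654]
floor [342.87814283 101.07610941]
```

Request:
move_arm(
  plan=[
    [[-0.007,-0.037,0.001],[0,0,-0.11],-1],
    [[-0.014,-0.074,0.002],[0,0,-0.22],-1],
    [[-0.021,-0.111,0.004],[0,0,-0.335],-1],
    [[-0.028,-0.148,0.006],[0,0,-0.45],-1],
    [[-0.035,-0.185,0.01],[0,0,-0.56],-1],
    [[-0.042,-0.222,0.01],[0,0,-0.67],-1],
    [[-0.049,-0.26,0.01],[0,0,-0.78],-1],
    [[-0.055,-0.296,0.01],[0,0,-0.89],-1],
    [[-0.062,-0.332,0.01],[0,0,-1.0],-1],
    [[-0.07,-0.37,0.01],[0,0,-1.11],-1],
  ],
)

```text
t: 1.82
ee_pos: [0.4515, 0.0858, 0.3003]
tool_rot: [[0.645, 0.764, 0.0], [0.764, -0.645, -0.001], [-0.001, 0.001, -1.0]]
contact_force: [1.0, -1.6, -0.8]
grip_width: 1.001
finger_force: 0.0
```

```bash
python3 - <<'E'
from h import *
st(); go([.44,.285,.25],rot(100)); 
E
```

```text
t 1.82 p [0.4515 0.0858 0.3003] xyaw 49.8 xup -0.05 yup 0.05 q [ 2.1  3.2 88.7 -0.1 88.  42.3] F [ 1.  -1.6 -0.8] w 94.1 g 0.0
shift [0.1447, -0.1374, 0.05] rot [0.0005, 0.0013, -0.8761] rows 4.9 7.0
```

Request:
move_arm(
  plan=[
    [[0.018,-0.017,0.005],[0,0,-0.11],-1],
    [[0.036,-0.034,0.01],[0,0,-0.22],-1],
    [[0.054,-0.051,0.015],[0,0,-0.33],-1],
    [[0.072,-0.068,0.02],[0,0,-0.44],-1],
    [[0.09,-0.085,0.025],[0,0,-0.55],-1],
    [[0.108,-0.102,0.03],[0,0,-0.66],-1],
    [[0.126,-0.119,0.04],[0,0,-0.77],-1],
    [[0.145,-0.137,0.05],[0,0,-0.876],-1],
    [[0.145,-0.137,0.05],[0,0,-0.876],-1],
    [[0.145,-0.137,0.05],[0,0,-0.876],-1],
  ],
)

```text
t: 2.65
ee_pos: [0.4412, 0.2843, 0.2493]
tool_rot: [[-0.17, 0.985, -0.002], [0.985, 0.17, -0.002], [-0.002, -0.002, -1.0]]
contact_force: [0.5, -0.8, -0.3]
grip_width: 0.999
finger_force: 0.0
```

```bash
python3 - <<'E'
from h import *
st(); snap("stand.png")
E
```

```text
t 2.65 p [0.4412 0.2843 0.2493] xyaw 99.78 xup -0.11 yup -0.12 q [25.2 10.3 87.5 -0.1 82.4 15.5] F [ 0.5 -0.8 -0.3] w 93.9 g 0.0
```

View pics/stand.png

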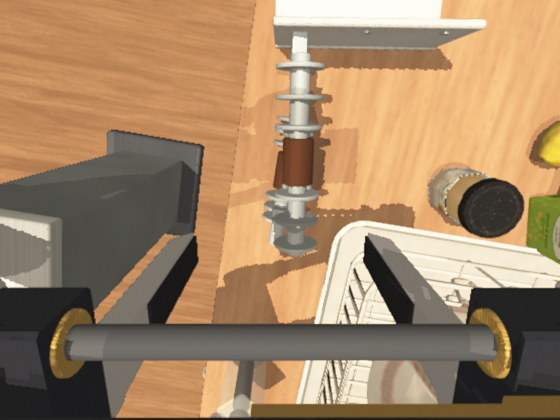

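Coarse roller: barrel at (298,162), end discs at (300,67) and (295,244). The panel's top edge runs from (275,22) to (485,24). The fine barrel shows at (279,165), to the left and underneath.

```bash
python3 - <<'E'
from h import *
import pickle
c=pickle.load(open("pics/stand.png.pkl","rb"))
a=back(c,300,66,.105);b=back(c,295,243,.105);m=back(c,298,162,.110)
print(a,b,np.linalg.norm(a-b),(a+b)/2,m,np.degrees(np.arctan2(*(a-b)[[1,0]])))
print("arm root",back(c,300,35,.074))
p1=back(c,275,20,.105);p2=back(c,485,22,.105);print("panel",p1,p2,np.linalg.norm(p1-p2),np.degrees(np.arctan2(*(p2-p1)[[1,0]])))
for z in(.022,.037):print("fine left edge",back(c,275,165,z))
for z in(.022,):print("fine end",back(c,273,243,z), back(c,276,105,z))
go([.4515,.312,.15],rot(100.3))
E
```

```text
[0.43916536 0.39816758 0.105     ] [0.46546261 0.23100377 0.105     ] 0.16921963493025305 [0.45231399 0.31458568 0.105     ] [0.45281236 0.31411124 0.11      ] 98.9401735655221
arm root [0.43506738 0.42890667 0.074     ]
panel [0.41108379 0.43093141 0.105     ] [0.58965542 0.46005968 0.105     ] 0.18093171554331036 9.264386178055165
fine left edge [0.43287585 0.29298423 0.022     ]
fine left edge [0.43271362 0.29547697 0.037     ]
fine end [0.44709508 0.19302459 0.022     ] [0.42246148 0.36179901 0.022     ]
shift [0.0263, 0.0147, 0.0999] rot [-0.001, 0.0017, -0.0103] rows 2.5 0.1
```

Request:
move_arm(
  plan=[
    [[0.014,0.008,0.03],[0,0,0.012],-0.6],
    [[0.028,0.016,0.065],[0,0,0.012],-0.4],
    [[0.028,0.016,0.1],[0,0,0.012],-0.3],
    [[0.028,0.016,0.13],[0,0,0.012],-0.2],
    [[0.028,0.016,0.15],[0,0,0.012],-0.2],
    [[0.028,0.016,0.162],[0,0,0.012],-0.2],
    [[0.028,0.016,0.162],[0,0,0.012],-0.2],
    [[0.028,0.016,0.162],[0,0,0.012],1],
    [[0.028,0.016,0.162],[0,0,0.012],1],
    [[0.028,0.016,0.162],[0,0,0.012],1],
  ],
  squeeze=30,
)

```text
t: 3.53
ee_pos: [0.4536, 0.3152, 0.0901]
tool_rot: [[-0.157, 0.988, 0.003], [0.988, 0.157, 0.001], [0.001, 0.003, -1.0]]
contact_force: [-0.6, 1.1, 0.1]
grip_width: 0.425
finger_force: 0.0
```

```bash
python3 - <<'E'
from h import *
st(); snap("grip1.png",crop=(0,300,150,450),k=1)
E
```

```text
t 3.53 p [0.4536 0.3152 0.0901] xyaw 99.05 xup 0.04 yup 0.18 q [27.6 18.9 99.3 -0.  61.6 18.5] F [-0.6  1.1  0.1] w 39.9 g 0.0
```

View pics/grip1.png

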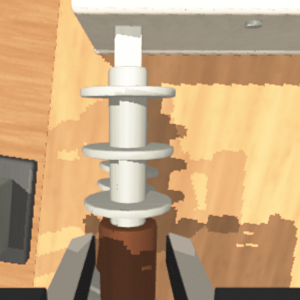

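The fingers straddle the barrel well, at about (128,260). Now I close and lift.

Request:
move_arm(
  plan=[
    [[0,0,-0.001],[0,0,0],1],
    [[0,0,-0.001],[0,0,0],1],
    [[0,0,-0.001],[0,0,0],1],
    [[0,0,-0.001],[0,0,0],1],
    [[0,0,-0.015],[0,0,0],1],
    [[0,0,-0.045],[0,0,0],1],
    [[0,0,-0.08],[0,0,0],1],
    [[0,0,-0.12],[0,0,0],1],
    [[0,0,-0.155],[0,0,0],1],
    [[0,0,-0.17],[0,0,0],1],
  ],
  squeeze=30,
)

```text
t: 4.42
ee_pos: [0.4538, 0.3164, 0.2632]
tool_rot: [[-0.159, 0.987, 0.007], [0.987, 0.159, 0.004], [0.003, 0.007, -1.0]]
contact_force: [0.1, 0.8, -2.1]
grip_width: 0.31
finger_force: 30.0
```

```bash
python3 - <<'E'
from h import *
st(); snap("held1.png",crop=(100,400,150,450),k=1)
go([.45,.10,.30],rot(43)); go([.45,.10,.30],rot(-14,30))
E
```

```text
t 4.42 p [0.4538 0.3164 0.2632] xyaw 99.13 xup 0.15 yup 0.4 q [27.7 12.1 83.2  0.  84.3 18.5] F [ 0.1  0.8 -2.1] w 29.1 g 29.99922215938568
shift [-0.2132, -0.0386, -0.0366] rot [0.0073, -0.008, 0.9796] rows 5.3 7.8
shift [-0.2132, -0.0386, -0.0366] rot [-0.512, 0.3283, 1.9221] rows 5.3 16.1
```

View pics/held1.png

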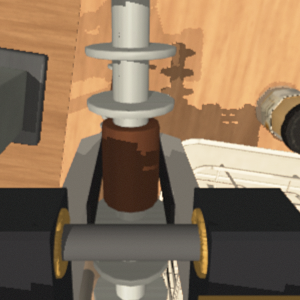

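Request:
move_arm(
  plan=[
    [[-0.03,-0.006,-0.01],[0,0,0.11],1],
    [[-0.06,-0.012,-0.02],[0,0,0.22],1],
    [[-0.09,-0.018,-0.03],[0,0,0.33],1],
    [[-0.12,-0.024,-0.037],[0,0,0.44],1],
    [[-0.15,-0.03,-0.037],[0,0,0.55],1],
    [[-0.18,-0.036,-0.037],[0,0,0.66],1],
    [[-0.215,-0.044,-0.037],[0,0,0.77],1],
    [[-0.25,-0.052,-0.037],[0,0,0.88],1],
    [[-0.28,-0.058,-0.037],[0,0,0.98],1],
    [[-0.31,-0.064,-0.037],[0,0,1.08],1],
  ],
)

```text
t: 5.3
ee_pos: [0.4368, -0.0022, 0.2938]
tool_rot: [[0.799, 0.601, -0.003], [0.601, -0.799, 0.001], [-0.002, -0.002, -1.0]]
contact_force: [0.5, -0.2, -1.7]
grip_width: 0.313
finger_force: 30.0
```

```bash
python3 - <<'E'
from h import *
st(); R=rot(-13.5,30); p=np.array([.520,-.244,.098])-.11*R[:,2]; print(p); go(p,R)
import pickle
c=pickle.load(open("pics/held1.png.pkl","rb"))
# rows of barrel end rims for offset o along tool x; held pose
T=np.array([[-0.159,.987,.007],[.987,.159,.004],[.003,.007,-1]]);P=np.array([.4538,.3164,.2632])
for o in(-.004,0,.004):
  print(o,[np.round(proj(c,P+T@np.array([o+k,0,-.03]))-[150,100],1).tolist() for k in(.022,-.022)],[np.round(proj(c,P+T@np.array([o+k,0,-.037]))-[150,100],1).tolist() for k in(.034,.060)])
E
```

```text
t 5.3 p [ 0.4368 -0.0022  0.2938] xyaw 36.94 xup -0.1 yup -0.11 q [-9.4  1.4 91.6  0.  87.2 43.6] F [ 0.5 -0.2 -1.7] w 29.4 g 29.997435808181763
[ 0.46651965 -0.2311605   0.19326279]
shift [-0.1137, 0.201, 0.1003] rot [-0.2314, 0.4915, 0.8595] rows 6.0 8.1
-0.004 [[130.1, 137.7], [130.1, 219.1]] [[130.1, 118.2], [130.1, 59.7]]
0 [[130.1, 129.8], [130.1, 212.2]] [[130.1, 109.5], [130.0, 50.2]]
0.004 [[130.1, 121.7], [130.1, 205.2]] [[130.1, 100.8], [130.0, 40.5]]
```

Request:
move_arm(
  plan=[
    [[-0.005,0.03,0.0],[-0.025,0.055,0.1],1],
    [[-0.015,0.06,0.0],[-0.05,0.11,0.2],1],
    [[-0.03,0.09,0.01],[-0.08,0.165,0.3],1],
    [[-0.045,0.115,0.02],[-0.105,0.22,0.4],1],
    [[-0.06,0.14,0.035],[-0.13,0.275,0.49],1],
    [[-0.075,0.16,0.05],[-0.155,0.33,0.58],1],
    [[-0.09,0.175,0.065],[-0.18,0.385,0.67],1],
    [[-0.1,0.19,0.08],[-0.21,0.44,0.77],1],
    [[-0.114,0.201,0.1],[-0.231,0.4915,0.86],1],
    [[-0.114,0.201,0.1],[-0.231,0.4915,0.86],1],
  ],
)

```text
t: 6.13
ee_pos: [0.4622, -0.2268, 0.1867]
tool_rot: [[0.846, -0.234, 0.479], [-0.208, -0.972, -0.108], [0.49, -0.008, -0.871]]
contact_force: [-1.4, 1.0, -3.7]
grip_width: 0.313
finger_force: 30.0
```

```bash
python3 - <<'E'
from h import *
st(); snap("hover1.png")
E
```

```text
t 6.13 p [ 0.4622 -0.2268  0.1867] xyaw -13.79 xup 29.37 yup -0.48 q [-45.9  -2.5 118.5  24.   41.3  42.7] F [-1.4  1.  -3.7] w 29.4 g 29.999657571315765
```

View pics/hover1.png

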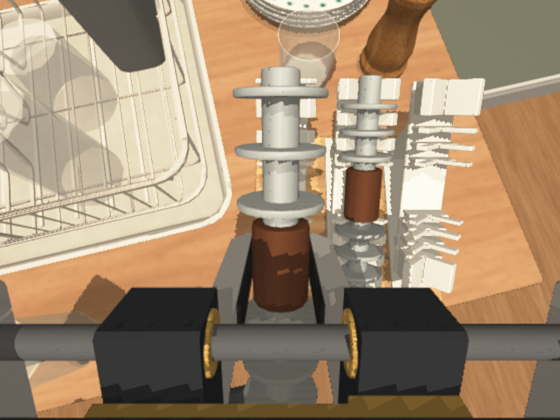

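Both the held coarse roller and the seated medium roller show up clearly. Held discs are at rows 92, 151 and 204 (col 281) and the barrel spans 219–308. Medium discs are at rows 105, 131 and 157 (cols 369, 367, 365) and the barrel spans 167–221.

```bash
python3 - <<'E'
from h import *
import pickle
from scipy.optimize import least_squares
c=pickle.load(open("pics/hover1.png.pkl","rb"))
s=robot.get_state();T=s["tool_rot"];P=s["ee_pos"]
im=cv2.imread("pics/raw_hover1.png");g=cv2.cvtColor(im,cv2.COLOR_BGR2GRAY).astype(int)
print("held left rim cols 240-246 rows80-215",g[80:215,240:246].mean(1).astype(int).tolist())
print("med left 344-348 rows 95-165",g[95:165,344:348].mean(1).astype(int).tolist())
print("med right 388-392 rows 95-165",g[95:165,388:392].mean(1).astype(int).tolist())
# held: axis at tool (o,b,-d)
obs=[((281,92),.084),((281,151),.058),((280,204),.032)]
f=lambda v:np.concatenate([proj(c,P+T@np.array([v[0]+k,v[1],-v[2]]))-uv for uv,k in obs])
r=least_squares(f,[0,0,.015],x_scale=.001);print("held o,b,d",r.x,r.fun.round(1))
obs2=[((369,105),.072),((367,131),.052),((365,157),.032)]
def ax(yaw,t=np.pi/6): return np.array([np.cos(yaw)*np.cos(t),np.sin(yaw)*np.cos(t),np.sin(t)])
f2=lambda v:np.concatenate([proj(c,np.array([v[0],v[1],.098])+ax(v[2])*k)-uv for uv,k in obs2])
r2=least_squares(f2,[.505,-.308,-.236],x_scale=.001);print("med",r2.x,np.degrees(r2.x[2]),r2.fun.round(1))
for a,b in((.022,220-2),): pass
E
```

```text
held left rim cols 240-246 rows80-215 [180, 180, 180, 181, 181, 180, 173, 168, 177, 181, 181, 180, 178, 175, 172, 157, 120, 90, 130, 168, 169, 169, 169, 170, 171, 169, 169, 170, 171, 170, 170, 170, 170, 170, 170, 170, 169, 167, 166, 165, 165, 165, 165, 165, 167, 168, 168, 167, 167, 166, 166, 167, 168, 168, 167, 167, 167, 166, 166, 166, 167, 167, 169, 164, 145, 125, 122, 124, 129, 147, 169, 176, 175, 174, 171, 169, 166, 170, 181, 188, 189, 188, 188, 186, 185, 186, 187, 187, 186, 185, 183, 179, 175, 173, 171, 171, 171, 173, 175, 179, 181, 181, 179, 177, 174, 172, 171, 169, 168, 171, 172, 176, 179, 178, 164, 142, 130, 124, 122, 124, 124, 124, 124, 128, 136, 148, 160, 167, 168, 166, 164, 156, 138, 119, 106]
med left 344-348 rows 95-165 [242, 242, 244, 238, 189, 135, 141, 143, 143, 146, 149, 147, 143, 133, 133, 141, 137, 161, 217, 239, 242, 240, 241, 241, 241, 241, 241, 241, 241, 234, 194, 142, 131, 117, 119, 140, 156, 156, 152, 141, 125, 125, 137, 192, 230, 229, 231, 232, 234, 238, 238, 237, 236, 236, 230, 189, 122, 102, 115, 125, 134, 152, 163, 162, 155, 139, 131, 157, 201, 220]
med right 388-392 rows 95-165 [238, 237, 237, 229, 189, 157, 170, 171, 170, 178, 193, 187, 179, 162, 154, 163, 141, 135, 201, 235, 239, 240, 240, 240, 240, 240, 240, 240, 241, 238, 199, 118, 108, 111, 118, 137, 166, 185, 178, 168, 141, 106, 119, 184, 234, 241, 241, 240, 240, 239, 238, 239, 238, 239, 237, 207, 140, 133, 133, 128, 129, 147, 165, 164, 156, 152, 161, 191, 225, 233]
held o,b,d [-3.60340276e-03  1.53926012e-05  1.90512685e-02] [-0.5  0.2 -0.3 -0.4  0.8  0.2]
med [ 0.50167569 -0.30773885 -0.25355818] -14.527813774026454 [-0.   1.  -0.   0.3  0.  -1.3]
```

```bash
python3 - <<'E'
from h import *
import pickle
from scipy.optimize import least_squares
c=pickle.load(open("pics/hover1.png.pkl","rb"))
s=robot.get_state();T=s["tool_rot"];P=s["ee_pos"]
# (uv, k along axis, n normal offset)
H=[((281,92),.084,0),((281,149.5),.058,0),((280,201.5),.032,0),((280,220),.022,.015),((280,308),-.022,.015)]
f=lambda v:np.concatenate([proj(c,P+T@np.array([v[0]+k,v[1],-v[2]-n]))-uv for uv,k,n in H])
r=least_squares(f,[0,0,.015],x_scale=.001);print("held o,b,d",r.x.round(4),r.fun.round(1))
for d in(.013,.015,.017):
  r_=least_squares(lambda v:f([v[0],v[1],d]),[0,0]);print(d,r_.x.round(4),r_.fun[1::2].round(1))
Mo=[((369,106),.072,0),((367,131.5),.052,0),((365,156.8),.032,0),((364,168),.022,.015),((362,220),-.022,.015)]
def fr(yaw,t=np.pi/6):
    h=np.array([np.cos(yaw),np.sin(yaw),0]);k=np.array([0,0,1]);x=np.cos(t)*h+np.sin(t)*k;return x,-np.sin(t)*h+np.cos(t)*k
def f2(v,z=None):
    x,n=fr(v[2]);p=np.array([v[0],v[1],v[3] if z is None else z]);return np.concatenate([proj(c,p+x*k+n*m)-uv for uv,k,m in Mo])
r2=least_squares(f2,[.505,-.308,-.236,.098],x_scale=.001);print("med free",r2.x.round(4),r2.fun.round(1))
r3=least_squares(lambda v:f2(v,.098),[.505,-.308,-.236],x_scale=.001);print("med z98",r3.x.round(4),np.degrees(r3.x[2]),r3.fun.round(1))
E
```

```text
held o,b,d [-0.0035 -0.0002  0.008 ] [-0.9  0.8 -0.7 -1.9  0.4 -3.5  0.5  6.   0.7 -1.8]
0.013 [-0.0023 -0.0002] [-2.3 -3.2 -3.1  7.3  1.8]
0.015 [-0.0018 -0.0002] [-3.6 -3.7 -3.   7.8  3.3]
0.017 [-0.0014 -0.0002] [-4.9 -4.2 -2.8  8.4  4.8]
med free [ 0.5053 -0.3089 -0.2824  0.0903] [-0.   0.7 -0.6 -0.3 -1.  -1.9  2.5  1.6 -1.  -0.1]
med z98 [ 0.5028 -0.3063 -0.2817] -16.142268100127442 [ 0.1 -0.8 -0.6 -1.  -1.1 -2.   2.5  1.9 -1.   1.7]
```

```bash
cat >> h.py <<'E'
def seat_go(C,o,d,up,yaw=-13.8):
    R=rot(yaw,30); p=np.asarray(C)-R@np.array([o,0,-d])-up*R[:,2]; print(p.round(4)); go(p,R)
E
python3 - <<'E'
from h import *
st()
for u in(.045,0):seat_go([.5174,-.2436,.098],-.0036,.015,u)
E
```

```text
t 6.18 p [ 0.4646 -0.2274  0.1899] xyaw -13.57 xup 29.56 yup -0.37 q [-45.8  -2.6 118.2  24.   41.5  42.8] F [-0.3  0.5 -1.1] w 29.4 g 29.999675452709198
[ 0.5059 -0.2408  0.1258]
shift [0.006, 0.0039, 0.0771] rot [-0.0095, 0.0077, 0.0035] rows 1.9 0.1
[ 0.5277 -0.2461  0.0868]
shift [0.0064, 0.0043, 0.122] rot [-0.0095, 0.0077, 0.0035] rows 2.9 0.1
```

Request:
move_arm(
  plan=[
    [[0.001,0.002,0.01],[-0.005,0.004,0.002],1],
    [[0.0025,0.004,0.02],[-0.0095,0.0077,0.0035],1],
    [[0.0025,0.004,0.035],[-0.0095,0.0077,0.0035],1],
    [[0.0025,0.004,0.05],[-0.0095,0.0077,0.0035],1],
    [[0.0025,0.004,0.065],[-0.0095,0.0077,0.0035],1],
    [[0.0025,0.004,0.08],[-0.0095,0.0077,0.0035],1],
    [[0.0025,0.004,0.09],[-0.0095,0.0077,0.0035],1],
    [[0.0025,0.004,0.095],[-0.0095,0.0077,0.0035],1],
    [[0.0025,0.004,0.095],[-0.0095,0.0077,0.0035],1],
    [[0.0025,0.004,0.095],[-0.0095,0.0077,0.0035],1],
  ],
)

```text
t: 7.02
ee_pos: [0.5171, -0.2451, 0.1149]
tool_rot: [[0.837, -0.235, 0.494], [-0.2, -0.972, -0.125], [0.509, 0.006, -0.861]]
contact_force: [0.1, -0.5, -2.7]
grip_width: 0.312
finger_force: 30.0
```

```bash
python3 - <<'E'
from h import *
st()
seat_go([.5174,-.2436,.098],0,.015,0)
snap("pre1.png",crop=(60,330,190,460),k=2)
E
```

```text
t 7.02 p [ 0.5171 -0.2451  0.1149] xyaw -13.42 xup 30.6 yup 0.35 q [-41.7   7.5 121.2  31.1  27.1  36.9] F [ 0.1 -0.5 -2.7] w 29.3 g 29.999450147151947
[ 0.5247 -0.2454  0.085 ]
shift [-0.0089, -0.0017, 0.0295] rot [0.0036, -0.0105, 0.0058] rows 0.7 0.1
```

View pics/pre1.png

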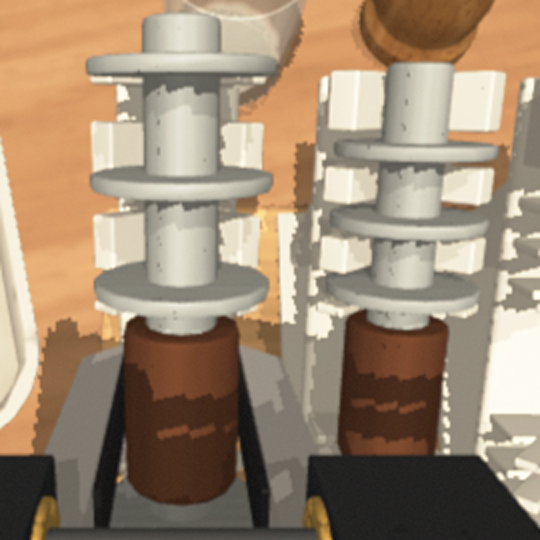

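The picture shows the held discs at rows 65, 182 and 290 of the crop, over the coarse rest's teeth. Left tooth faces sit at crop rows 122–175 and 212–265. I'll check those against the seat estimate.

```bash
python3 - <<'E'
from h import *
import pickle
from scipy.optimize import least_squares
c=pickle.load(open("pics/pre1.png.pkl","rb")); st(); s=robot.get_state();T=s["tool_rot"];P=s["ee_pos"]
cr=lambda uv:np.round((np.asarray(uv)-[190,60])*2,0).tolist()
def ax(yaw): R=rot(yaw,30); return R[:,0],-R[:,1],-R[:,2]
X,Y,N=ax(-13.8)
C=np.array([.5174,-.2436,.098]);M=C-.066*Y
for k in(32,52,72): print("med disc",k,cr(proj(c,M+X*k*1e-3)))
for k in(37,53,63,79,89): print("tooth",k,[cr(proj(c,C+X*k*1e-3+Y*y+N*.005)) for y in(.025,-.025)], "med tooth" )
for k in(37,47,57,67,77): print("med tooth",k,[cr(proj(c,M+X*k*1e-3+Y*y+N*.005)) for y in(.025,-.025)])
for k in(32,58,84): print("held o=0 d=.015",k,cr(proj(c,P+T@np.array([k*1e-3,0,-.015]))))
E
```

```text
t 7.07 p [ 0.517  -0.2453  0.1153] xyaw -13.43 xup 30.63 yup 0.36 q [-41.7   7.4 121.2  31.1  27.1  36.9] F [-0.1  0.5 -2. ] w 29.0 g 29.999637007713318
med disc 32 [399.0, 285.0]
med disc 52 [405.0, 219.0]
med disc 72 [411.0, 148.0]
tooth 37 [[90.0, 271.0], [264.0, 272.0]] med tooth
tooth 53 [[88.0, 216.0], [266.0, 217.0]] med tooth
tooth 63 [[87.0, 181.0], [267.0, 182.0]] med tooth
tooth 79 [[86.0, 121.0], [269.0, 123.0]] med tooth
tooth 89 [[85.0, 83.0], [271.0, 84.0]] med tooth
med tooth 37 [[319.0, 272.0], [492.0, 273.0]]
med tooth 47 [[321.0, 238.0], [496.0, 239.0]]
med tooth 57 [[323.0, 203.0], [501.0, 204.0]]
med tooth 67 [[325.0, 167.0], [505.0, 168.0]]
med tooth 77 [[327.0, 130.0], [510.0, 132.0]]
held o=0 d=.015 32 [183.0, 282.0]
held o=0 d=.015 58 [183.0, 178.0]
held o=0 d=.015 84 [183.0, 65.0]
```

The model matches the image to within about 1 mm. The gripper is about 8 mm uphill of the seat, so I correct that first and then lower.

Request:
move_arm(
  plan=[
    [[-0.004,-0.001,0.0],[0.002,-0.005,0.003],1],
    [[-0.008,-0.0017,0.0],[0.0036,-0.0105,0.0058],1],
    [[-0.008,-0.0017,0.0],[0.0036,-0.0105,0.0058],1],
    [[-0.008,-0.0017,0.004],[0.0036,-0.0105,0.0058],1],
    [[-0.008,-0.0017,0.008],[0.0036,-0.0105,0.0058],1],
    [[-0.008,-0.0017,0.012],[0.0036,-0.0105,0.0058],1],
    [[-0.008,-0.0017,0.016],[0.0036,-0.0105,0.0058],1],
    [[-0.008,-0.0017,0.02],[0.0036,-0.0105,0.0058],1],
    [[-0.008,-0.0017,0.023],[0.0036,-0.0105,0.0058],1],
    [[-0.008,-0.0017,0.023],[0.0036,-0.0105,0.0058],1],
  ],
)

```text
t: 7.9
ee_pos: [0.5217, -0.2447, 0.0898]
tool_rot: [[0.841, -0.239, 0.484], [-0.208, -0.971, -0.119], [0.499, -0.001, -0.867]]
contact_force: [0.6, -0.1, -1.5]
grip_width: 0.312
finger_force: 30.0
```

```bash
python3 - <<'E'
from h import *
st()
seat_go([.5174,-.2436,.098],-.001,.015,0)
E
```

```text
t 7.9 p [ 0.5217 -0.2447  0.0898] xyaw -13.88 xup 29.92 yup -0.04 q [-41.1  10.1 122.3  33.9  24.3  34.5] F [ 0.6 -0.1 -1.5] w 29.3 g 29.999613761901855
[ 0.5255 -0.2456  0.0855]
shift [0.0013, -0.0001, 0.0057] rot [-0.0001, 0.0015, -0.0012] rows 0.1 0.0
```

Request:
move_arm(
  plan=[
    [[0.001,0,0.002],[0,0,0],1],
    [[0.001,0,0.004],[0,0,0],1],
    [[0.001,0,0.005],[0,0,0],1],
    [[0.001,0,0.0055],[0,0,0],1],
    [[0.001,0,0.0055],[0,0,0],1],
    [[0.001,0,0.0055],[0,0,0],1],
    [[0.001,0,0.0055],[0,0,0],0.3],
    [[0.001,0,0.0055],[0,0,0],0.2],
    [[0.001,0,0.0055],[0,0,0],0.1],
    [[0.001,0,0.0055],[0,0,0],0],
  ],
)

```text
t: 8.73
ee_pos: [0.5255, -0.2462, 0.087]
tool_rot: [[0.84, -0.24, 0.486], [-0.207, -0.971, -0.121], [0.501, 0.001, -0.866]]
contact_force: [-0.1, 0.7, -0.4]
grip_width: 0.482
finger_force: 0.0
```

```bash
python3 - <<'E'
from h import *
st()
c=snap("rel1.png"); s=robot.get_state()
g=cv2.cvtColor(cv2.imread("pics/raw_rel1.png"),cv2.COLOR_BGR2GRAY).astype(int)
R=rot(-13.8,30);X,Y,N=R[:,0],-R[:,1],-R[:,2];C=np.array([.5174,-.2436,.098])
for nm,o in(("coarse",C),("med",C-.066*Y)):
  for k in((32,58,84) if nm=="coarse" else (32,52,72)):
    for e in(0,.015):
      u,v=proj(c,o+X*k*1e-3+Y*.019+N*e);print(nm,k,e,round(u),round(v,1),end=" | ")
  u=int(u); print(); print(u,[g[r,u-2:u+3].mean().astype(int) for r in range(60,240)])
E
```

```text
t 8.73 p [ 0.5255 -0.2462  0.087 ] xyaw -13.86 xup 30.05 yup 0.03 q [-40.9  10.7 122.2  34.5  23.7  34. ] F [-0.1  0.7 -0.4] w 45.3 g 0.0
coarse 32 0 242 203.9 | coarse 32 0.015 239 212.7 | coarse 58 0 241 152.6 | coarse 58 0.015 237 156.9 | coarse 84 0 239 96.9 | coarse 84 0.015 235 95.8 | 
234 [np.int64(178), np.int64(176), np.int64(173), np.int64(172), np.int64(170), np.int64(170), np.int64(170), np.int64(172), np.int64(174), np.int64(177), np.int64(179), np.int64(181), np.int64(183), np.int64(183), np.int64(183), np.int64(197), np.int64(226), np.int64(240), np.int64(239), np.int64(238), np.int64(237), np.int64(236), np.int64(232), np.int64(213), np.int64(167), np.int64(143), np.int64(166), np.int64(175), np.int64(174), np.int64(169), np.int64(160), np.int64(154), np.int64(149), np.int64(147), np.int64(146), np.int64(144), np.int64(142), np.int64(139), np.int64(129), np.int64(125), np.int64(151), np.int64(172), np.int64(172), np.int64(171), np.int64(171), np.int64(170), np.int64(169), np.int64(172), np.int64(211), np.int64(239), np.int64(238), np.int64(237), np.int64(236), np.int6
[... 4010 characters left out ...]
, np.int64(220), np.int64(192), np.int64(134), np.int64(107), np.int64(107), np.int64(114), np.int64(121), np.int64(123), np.int64(123), np.int64(123), np.int64(123), np.int64(125), np.int64(124), np.int64(125), np.int64(128), np.int64(127), np.int64(129), np.int64(145), np.int64(166), np.int64(177), np.int64(177), np.int64(175), np.int64(174), np.int64(171), np.int64(167), np.int64(150), np.int64(100), np.int64(54), np.int64(41), np.int64(43), np.int64(44), np.int64(44), np.int64(45), np.int64(46), np.int64(47), np.int64(51), np.int64(56), np.int64(58), np.int64(58), np.int64(56), np.int64(56), np.int64(58), np.int64(57), np.int64(59), np.int64(58), np.int64(58), np.int64(58), np.int64(52)]
```

Forces are near zero, the pads have let go, and the disc and notch pattern matches the seat. I retract along the slope normal and head for the stand.

Request:
move_arm(
  plan=[
    [[0,0,-0.01],[0,0,0],0],
    [[0,0,-0.03],[0,0,0],0],
    [[0,0,-0.06],[0,0,0],0],
    [[0,0,-0.095],[0,0,0],0],
    [[0.0,-0.01,-0.13],[0,-0.09,0],0.5],
    [[0.02,-0.03,-0.155],[0,-0.19,0],1],
    [[0.04,-0.06,-0.17],[0,-0.29,0],1],
    [[0.06,-0.09,-0.18],[0,-0.39,0],1],
    [[0.07,-0.125,-0.19],[0,-0.48,0],1],
    [[0.07,-0.16,-0.19],[0,-0.52,0],1],
  ],
)

```text
t: 9.62
ee_pos: [0.5347, -0.0823, 0.2903]
tool_rot: [[0.971, -0.241, 0.009], [-0.241, -0.971, -0.004], [0.01, 0.002, -1.0]]
contact_force: [0.8, 0.3, -0.6]
grip_width: 0.111
finger_force: 0.0
```

```bash
cat >> h.py <<'E'
H=np.array([.437,.408,0]); A0=-80.8
def armpose(th,side,z,r=.095):
    a=np.radians(A0+th); u=np.array([np.cos(a),np.sin(a),0]); t=np.array([-u[1],u[0],0])
    return H+r*u-side*t+[0,0,z], rot(A0+180+th)
E
python3 - <<'E'
from h import *
st(); p,R=armpose(0,.045,.16); print(p); go([.42,.06,.27],rot(50)); go(p,R)
E
```

```text
t 9.62 p [ 0.5347 -0.0823  0.2903] xyaw -13.94 xup 0.54 yup 0.12 q [-16.   10.4  81.6  -0.1  87.4  87.9] F [ 0.8  0.3 -0.6] w 10.4 g 0.0
[0.40776758 0.3070274  0.16      ]
shift [-0.1458, -0.1105, 0.0187] rot [0.0071, -0.0074, -1.116] rows 4.4 8.9
shift [-0.2182, -0.3475, 0.1275] rot [0.0107, -0.0042, -1.9746] rows 10.3 15.8
```

Request:
move_arm(
  plan=[
    [[-0.02,-0.015,0.0],[0,0,-0.11],1],
    [[-0.04,-0.03,0.0],[0,0,-0.22],1],
    [[-0.06,-0.045,0.0],[0,0,-0.34],1],
    [[-0.08,-0.06,0.005],[0,0,-0.46],1],
    [[-0.1,-0.08,0.005],[0,0,-0.58],1],
    [[-0.12,-0.1,0.01],[0,0,-0.7],1],
    [[-0.14,-0.12,0.015],[0,0,-0.82],1],
    [[-0.155,-0.15,0.02],[0,0,-0.94],1],
    [[-0.165,-0.18,0.03],[0,0,-1.06],1],
    [[-0.175,-0.21,0.04],[0,0,-1.18],1],
  ],
)

```text
t: 10.45
ee_pos: [0.41, 0.1644, 0.2464]
tool_rot: [[0.588, 0.809, 0.006], [0.809, -0.588, -0.001], [0.003, 0.006, -1.0]]
contact_force: [0.9, 1.3, -0.4]
grip_width: 0.005
finger_force: 0.0
```

```bash
python3 - <<'E'
from h import *
st(); p,R=armpose(0,.045,.16); go(p,R);p,R=armpose(0,.045,.058); go(p,R)
E
```

```text
t 10.45 p [0.41   0.1644 0.2464] xyaw 54.0 xup 0.16 yup 0.32 q [12.9  2.6 96.9 -0.1 80.2 49. ] F [ 0.9  1.3 -0.4] w 0.5 g 0.0
shift [0.1138, -0.0861, 0.0862] rot [0.0063, -0.0004, -0.789] rows 4.0 6.3
shift [0.1136, -0.0867, 0.1882] rot [0.0063, -0.0004, -0.789] rows 5.7 6.3
```

Request:
move_arm(
  plan=[
    [[0.015,-0.012,0.01],[0,0,-0.12],1],
    [[0.03,-0.024,0.02],[0,0,-0.24],1],
    [[0.05,-0.038,0.035],[0,0,-0.36],1],
    [[0.07,-0.052,0.05],[0,0,-0.48],1],
    [[0.09,-0.068,0.065],[0,0,-0.6],1],
    [[0.105,-0.08,0.08],[0,0,-0.7],1],
    [[0.1135,-0.0865,0.1],[0.006,0,-0.789],1],
    [[0.1135,-0.0865,0.135],[0.006,0,-0.789],1],
    [[0.1135,-0.0865,0.17],[0.006,0,-0.789],1],
    [[0.1135,-0.0865,0.188],[0.006,0,-0.789],1],
  ],
)

```text
t: 11.28
ee_pos: [0.4067, 0.3049, 0.0547]
tool_rot: [[-0.156, 0.988, -0.006], [0.988, 0.156, -0.002], [-0.001, -0.006, -1.0]]
contact_force: [-0.9, -0.8, -0.6]
grip_width: 0.006
finger_force: 0.0
```

```bash
cat > sweep.py <<'E'
from h import *
import sys
# rows from current pose through th list, relative shift/turn
def rows(ths,sides,z=.058):
    s=robot.get_state();T=s["tool_rot"];P=s["ee_pos"];o=[]
    for th,sd in zip(ths,sides):
        p,R=armpose(th,sd,z); d=T.T@(p-P); w=Ro.from_matrix(T.T@R).as_rotvec()
        o.append([np.round(d,3).tolist(),np.round(w,3).tolist(),1])
    print(o)
E
python3 - <<'E'
from sweep import *
st(); rows([0,0,4,10,16,22,28,34,40,46],[.03,.02]+[.0185]*8)
E
```

```text
t 11.28 p [0.4067 0.3049 0.0547] xyaw 98.95 xup -0.07 yup -0.34 q [2.900e+01 1.800e+01 1.069e+02 1.000e-01 5.540e+01 2.000e+01] F [-0.9 -0.8 -0.6] w 0.6 g 0.0
[[[0.002, 0.016, -0.003], [-0.006, 0.001, -0.004], 1], [[0.002, 0.026, -0.003], [-0.006, 0.001, -0.004], 1], [[0.001, 0.035, -0.003], [-0.006, 0.001, -0.074], 1], [[0.0, 0.045, -0.004], [-0.006, 0.001, -0.179], 1], [[0.001, 0.055, -0.004], [-0.006, 0.0, -0.284], 1], [[0.002, 0.065, -0.004], [-0.006, 0.0, -0.388], 1], [[0.005, 0.075, -0.004], [-0.006, -0.0, -0.493], 1], [[0.008, 0.084, -0.004], [-0.006, -0.001, -0.598], 1], [[0.013, 0.093, -0.004], [-0.006, -0.001, -0.702], 1], [[0.018, 0.102, -0.004], [-0.006, -0.001, -0.807], 1]]
```

Request:
move_arm(
  plan=[
    [[0.002,0.016,-0.003],[-0.006,0.001,-0.004],1],
    [[0.002,0.026,-0.003],[-0.006,0.001,-0.004],1],
    [[0.001,0.035,-0.003],[-0.006,0.001,-0.074],1],
    [[0.0,0.045,-0.004],[-0.006,0.001,-0.179],1],
    [[0.001,0.055,-0.004],[-0.006,0.0,-0.284],1],
    [[0.002,0.065,-0.004],[-0.006,0.0,-0.388],1],
    [[0.005,0.075,-0.004],[-0.006,0.0,-0.493],1],
    [[0.008,0.084,-0.004],[-0.006,-0.001,-0.598],1],
    [[0.013,0.093,-0.004],[-0.006,-0.001,-0.702],1],
    [[0.018,0.102,-0.004],[-0.006,-0.001,-0.807],1],
  ],
)

```text
t: 12.12
ee_pos: [0.507, 0.3393, 0.0622]
tool_rot: [[-0.823, 0.568, 0.003], [0.568, 0.823, 0.002], [-0.001, 0.003, -1.0]]
contact_force: [-1.4, 0.0, 0.1]
grip_width: 0.003
finger_force: 0.8
```

```bash
python3 - <<'E'
from sweep import *
st(); rows([52,58,64,70,76,82,86,89,90.5,90.5],[.0185]*8+[.0175]*2)
E
```

```text
t 12.12 p [0.507  0.3393 0.0622] xyaw 145.42 xup -0.05 yup 0.2 q [ 27.2  24.9  93.9   0.1  61.  -28.2] F [-1.4  0.   0.1] w 0.3 g 0.8218233022489585
[[[0.0, 0.008, 0.004], [0.003, 0.001, -0.101], 1], [[-0.0, 0.018, 0.004], [0.003, 0.001, -0.206], 1], [[0.001, 0.028, 0.004], [0.003, 0.001, -0.31], 1], [[0.002, 0.038, 0.004], [0.003, 0.002, -0.415], 1], [[0.005, 0.048, 0.004], [0.003, 0.002, -0.52], 1], [[0.009, 0.057, 0.004], [0.003, 0.002, -0.625], 1], [[0.012, 0.063, 0.004], [0.003, 0.002, -0.694], 1], [[0.014, 0.068, 0.004], [0.003, 0.002, -0.747], 1], [[0.016, 0.071, 0.004], [0.003, 0.002, -0.773], 1], [[0.016, 0.071, 0.004], [0.003, 0.002, -0.773], 1]]
```

Request:
move_arm(
  plan=[
    [[0.0,0.008,0.004],[0.003,0.001,-0.101],1],
    [[-0.0,0.018,0.004],[0.003,0.001,-0.206],1],
    [[0.001,0.028,0.004],[0.003,0.001,-0.31],1],
    [[0.002,0.038,0.004],[0.003,0.002,-0.415],1],
    [[0.005,0.048,0.004],[0.003,0.002,-0.52],1],
    [[0.009,0.057,0.004],[0.003,0.002,-0.625],1],
    [[0.012,0.063,0.004],[0.003,0.002,-0.694],1],
    [[0.014,0.068,0.004],[0.003,0.002,-0.747],1],
    [[0.016,0.071,0.004],[0.003,0.002,-0.773],1],
    [[0.016,0.071,0.004],[0.003,0.002,-0.773],1],
  ],
)

```text
t: 12.95
ee_pos: [0.5352, 0.4051, 0.0585]
tool_rot: [[-0.986, -0.166, 0.002], [-0.166, 0.986, -0.004], [-0.002, -0.004, -1.0]]
contact_force: [0.8, -4.9, 1.2]
grip_width: 0.003
finger_force: 2.5
```

```bash
python3 - <<'E'
from sweep import *
st(); rows([90.5,90.5,91.5,91.5],[.0175,.0165,.0155,.0145])
p,R=armpose(90,.04,.062); go(p,R)
E
```

```text
t 12.95 p [0.5352 0.4051 0.0585] xyaw -170.46 xup -0.09 yup -0.23 q [ 31.3  29.8  85.5  -0.3  64.7 -68.1] F [ 0.8 -4.9  1.2] w 0.3 g 2.5433510541915894
[[[0.001, 0.002, 0.001], [-0.004, 0.002, -0.003], 1], [[0.001, 0.003, 0.001], [-0.004, 0.002, -0.003], 1], [[0.001, 0.006, 0.001], [-0.004, 0.002, -0.02], 1], [[0.001, 0.007, 0.001], [-0.004, 0.002, -0.02], 1]]
shift [0.0016, -0.0215, -0.0034] rot [-0.004, 0.0016, 0.0059] rows 0.5 0.1
```

Request:
move_arm(
  plan=[
    [[0.0,0.001,0],[0,0,0],1],
    [[0.0,0.0015,0],[0,0,0],1],
    [[0.0,0.002,0],[0,0,0],1],
    [[0.0,0.0025,0],[0,0,0],1],
    [[0.0,0.003,0],[0,0,0],1],
    [[0.0,0.003,0],[0,0,0],1],
    [[0.0,0.003,0],[0,0,0],1],
    [[0.0,0.003,0],[0,0,0],1],
    [[0.0,0.003,0],[0,0,0],1],
    [[0.0,0.003,0],[0,0,0],1],
  ],
)

```text
t: 13.78
ee_pos: [0.5351, 0.4052, 0.0585]
tool_rot: [[-0.986, -0.164, 0.003], [-0.164, 0.986, -0.008], [-0.001, -0.008, -1.0]]
contact_force: [1.9, -9.9, 1.1]
grip_width: 0.004
finger_force: 5.1
```

```bash
python3 - <<'E'
from sweep import *
st(); go([.45,.255,.28],rot(99))
E
```

```text
t 13.78 p [0.5351 0.4052 0.0585] xyaw -170.54 xup -0.07 yup -0.45 q [ 31.5  29.9  85.4  -0.5  64.9 -67.8] F [ 1.9 -9.9  1.1] w 0.4 g 5.128240138292313
shift [0.1084, -0.1359, -0.2205] rot [-0.0051, 0.0072, 1.5788] rows 6.7 12.6
```

Request:
move_arm(
  plan=[
    [[0.0,-0.015,-0.0],[0,0,0],1],
    [[0.0,-0.035,-0.01],[0,0,0],1],
    [[0.02,-0.055,-0.04],[0,0,0.12],1],
    [[0.035,-0.075,-0.075],[0,0,0.24],1],
    [[0.05,-0.09,-0.11],[0,0,0.36],0.5],
    [[0.065,-0.1,-0.14],[0,0,0.48],0],
    [[0.08,-0.11,-0.16],[0,0,0.6],-0.5],
    [[0.09,-0.12,-0.18],[0,0,0.72],-0.7],
    [[0.1,-0.12,-0.19],[0,0,0.84],-0.7],
    [[0.11,-0.12,-0.19],[0,0,0.96],-0.7],
  ],
)

```text
t: 14.62
ee_pos: [0.4463, 0.2734, 0.2516]
tool_rot: [[-0.695, 0.719, 0.008], [0.719, 0.695, 0.004], [-0.003, 0.009, -1.0]]
contact_force: [0.2, 0.3, 0.1]
grip_width: 0.393
finger_force: 0.0
```

```bash
python3 - <<'E'
from sweep import *
st(); go([.44,.255,.24],rot(99))
E
```

```text
t 14.62 p [0.4463 0.2734 0.2516] xyaw 134.01 xup -0.15 yup 0.52 q [ 23.8   9.7  88.    0.   81.8 -20.2] F [0.2 0.3 0.1] w 36.9 g 0.0
shift [-0.0088, -0.0175, 0.0114] rot [0.0096, -0.0002, 0.611] rows 0.5 4.9
```

Request:
move_arm(
  plan=[
    [[-0.002,-0.004,0.002],[0.009,0,0.12],-0.7],
    [[-0.004,-0.008,0.005],[0.009,0,0.24],-0.7],
    [[-0.006,-0.012,0.008],[0.009,0,0.36],-0.7],
    [[-0.009,-0.017,0.011],[0.009,0,0.48],-0.7],
    [[-0.009,-0.0175,0.011],[0.009,0,0.611],-0.7],
    [[-0.009,-0.0175,0.011],[0.009,0,0.611],-0.7],
    [[-0.009,-0.0175,0.011],[0.009,0,0.611],-0.7],
    [[-0.009,-0.0175,0.011],[0.009,0,0.611],-0.7],
    [[-0.009,-0.0175,0.011],[0.009,0,0.611],-0.7],
    [[-0.009,-0.0175,0.011],[0.009,0,0.611],-0.7],
  ],
)

```text
t: 15.45
ee_pos: [0.4387, 0.255, 0.2365]
tool_rot: [[-0.166, 0.986, -0.007], [0.986, 0.166, -0.003], [-0.002, -0.007, -1.0]]
contact_force: [0.1, -0.1, 0.5]
grip_width: 0.85
finger_force: 0.0
```

```bash
python3 - <<'E'
from h import *
st(); c=snap("fine.png"); im=cv2.imread("pics/raw_fine.png")
hsv=cv2.cvtColor(im,cv2.COLOR_BGR2HSV)
m=((hsv[...,2]<135)&(hsv[...,1]>120)&(hsv[...,0]<15)).astype(np.uint8)
n,l,stt,ce=cv2.connectedComponentsWithStats(cv2.morphologyEx(m,cv2.MORPH_OPEN,np.ones((3,3))))
for i in range(1,n):
  if stt[i,4]>80: 
    ys,xs=np.where(l==i); r=cv2.minAreaRect(np.column_stack([xs,ys]).astype(np.float32)); print(stt[i],ce[i].round(1),np.round(r[0],1),np.round(r[1],1),round(r[2],1),back(c,*r[0],.026).round(4),im[ys,xs].mean(0).round())
for k in(-.09,.0,.09): 
  print(proj(c,[.435-k*.156,.29+k*.987,.022]).round())
E
```

```text
t 15.45 p [0.4387 0.255  0.2365] xyaw 99.53 xup -0.12 yup -0.43 q [22.3  9.2 90.6 -0.  80.6 12.8] F [ 0.1 -0.1  0.5] w 79.9 g 0.0
[308  33  77   9 440] [345.6  36. ] [346.  37.] [ 8. 76.] 90.0 [0.4807 0.4122 0.026 ] [ 59.  86. 117.]
[386  33  18   7  82] [394.9  35.9] [394.6  36. ] [ 5.8 17.4] 84.3 [0.5305 0.4214 0.026 ] [ 58.  85. 117.]
[405  33  17   7  92] [412.9  35.9] [412.9  36.1] [16.3  5.8] 5.7 [0.5494 0.4245 0.026 ] [ 59.  86. 118.]
[550 113  10  26 172] [555.7 127.6] [554.5 125.5] [25.  9.] 90.0 [0.7289 0.3621 0.026 ] [ 56.  83. 115.]
[ 280  128   33   43 1079] [296.1 148.8] [296.2 149.2] [28.6 39.9] 8.5 [0.45   0.2882 0.026 ] [ 43.  66. 109.]
[283. 219.]
[283. 145.]
[284.  61.]
```

The fine barrel is segmented at (296,149) with the expected size. That gives a centre of (0.450, 0.288) and a yaw of 91°, which agrees with both fixed cameras.

```bash
python3 - <<'E'
from h import *
go([.45,.288,.06],rot(91));go([.45,.288,.008],rot(91))
E
```

```text
shift [0.031, 0.018, 0.1762] rot [-0.0075, 0.0026, 0.1487] rows 4.3 1.2
shift [0.0311, 0.0184, 0.2282] rot [-0.0075, 0.0026, 0.1487] rows 5.5 1.2
```

Request:
move_arm(
  plan=[
    [[0.015,0.009,0.035],[-0.004,0.001,0.1],-0.5],
    [[0.031,0.018,0.075],[-0.0075,0.0026,0.149],-0.5],
    [[0.031,0.018,0.115],[-0.0075,0.0026,0.149],-0.5],
    [[0.031,0.018,0.15],[-0.0075,0.0026,0.149],-0.4],
    [[0.031,0.018,0.18],[-0.0075,0.0026,0.149],-0.4],
    [[0.031,0.018,0.2],[-0.0075,0.0026,0.149],-0.4],
    [[0.031,0.018,0.215],[-0.0075,0.0026,0.149],-0.4],
    [[0.031,0.018,0.225],[-0.0075,0.0026,0.149],-0.3],
    [[0.031,0.018,0.228],[-0.0075,0.0026,0.149],-0.1],
    [[0.031,0.018,0.228],[-0.0075,0.0026,0.149],0.1],
  ],
)

```text
t: 16.33
ee_pos: [0.4494, 0.2877, 0.0076]
tool_rot: [[-0.016, 1.0, -0.001], [1.0, 0.016, -0.001], [-0.001, -0.001, -1.0]]
contact_force: [0.4, 0.2, 0.2]
grip_width: 0.541
finger_force: 0.0
```

Request:
move_arm(
  plan=[
    [[0,0,0],[0,0,0],0.3],
    [[0,0,0],[0,0,0],0.5],
    [[0,0,0],[0,0,0],1],
    [[0,0,0],[0,0,0],1],
    [[0,0,0],[0,0,0],1],
    [[0,0,0],[0,0,0],1],
    [[0,0,-0.01],[0,0,0],1],
    [[0,0,-0.03],[0,0,0],1],
    [[0,0,-0.055],[0,0,0],1],
    [[0,0,-0.08],[0,0,0],1],
  ],
  squeeze=30,
)

```text
t: 17.17
ee_pos: [0.4484, 0.2871, 0.0885]
tool_rot: [[-0.016, 1.0, -0.003], [1.0, 0.016, -0.001], [-0.001, -0.003, -1.0]]
contact_force: [0.4, 1.0, -1.9]
grip_width: 0.312
finger_force: 30.0
```

```bash
python3 - <<'E'
from h import *
st()
go([.43,.1,.29],rot(48))
E
```

```text
t 17.17 p [0.4484 0.2871 0.0885] xyaw 90.93 xup -0.08 yup -0.16 q [ 25.1  17.7 101.5  -0.   61.   24.2] F [ 0.4  1.  -1.9] w 29.4 g 29.997617304325104
shift [-0.1871, -0.022, -0.2012] rot [-0.0021, 0.0024, 0.7492] rows 6.6 6.0
```

Request:
move_arm(
  plan=[
    [[0,0,-0.04],[0,0,0],1],
    [[0,0,-0.08],[0,0,0.08],1],
    [[0,0,-0.12],[0,0,0.17],1],
    [[-0.015,-0.003,-0.155],[0,0,0.26],1],
    [[-0.04,-0.006,-0.18],[0,0,0.36],1],
    [[-0.07,-0.01,-0.2],[0,0,0.46],1],
    [[-0.1,-0.013,-0.2],[0,0,0.57],1],
    [[-0.14,-0.016,-0.2],[0,0,0.68],1],
    [[-0.18,-0.02,-0.2],[0,0,0.79],1],
    [[-0.22,-0.022,-0.2],[0,0,0.9],1],
  ],
)

```text
t: 18.0
ee_pos: [0.4295, 0.066, 0.2883]
tool_rot: [[0.776, 0.631, -0.001], [0.631, -0.776, -0.0], [-0.001, -0.0, -1.0]]
contact_force: [1.3, -1.6, -3.2]
grip_width: 0.313
finger_force: 30.0
```

```bash
python3 - <<'E'
from h import *
st()
go([.42,-.18,.29],rot(-13.8,15))
E
```

```text
t 18.0 p [0.4295 0.066  0.2883] xyaw 39.12 xup -0.05 yup -0.02 q [-0.4  1.2 92.5 -0.  86.3 50.4] F [ 1.3 -1.6 -3.2] w 29.4 g 29.993551075458527
shift [-0.1626, 0.1848, -0.0016] rot [-0.1207, 0.2439, 0.9183] rows 5.9 7.7
```

Request:
move_arm(
  plan=[
    [[-0.015,0.02,0],[-0.01,0.03,0.11],1],
    [[-0.03,0.04,0],[-0.025,0.06,0.22],1],
    [[-0.05,0.06,0],[-0.04,0.09,0.33],1],
    [[-0.07,0.08,0],[-0.055,0.12,0.44],1],
    [[-0.09,0.1,0],[-0.07,0.15,0.55],1],
    [[-0.11,0.125,0],[-0.085,0.18,0.66],1],
    [[-0.13,0.15,0],[-0.1,0.21,0.77],1],
    [[-0.15,0.175,0],[-0.115,0.235,0.87],1],
    [[-0.17,0.2,0],[-0.12,0.244,0.918],1],
    [[-0.185,0.225,0],[-0.12,0.244,0.918],1],
  ],
)

```text
t: 18.83
ee_pos: [0.4285, -0.2244, 0.288]
tool_rot: [[0.939, -0.236, 0.251], [-0.229, -0.972, -0.06], [0.258, -0.001, -0.966]]
contact_force: [0.7, 0.7, -0.9]
grip_width: 0.31
finger_force: 30.0
```

```bash
python3 - <<'E'
from h import *
st()
seat_go([.4859,-.3718,.098],0,.014,.09)
seat_go([.4859,-.3718,.098],0,.014,.03)
E
```

```text
t 18.83 p [ 0.4285 -0.2244  0.288 ] xyaw -13.7 xup 14.94 yup -0.07 q [-41.6  -3.   98.5   7.4  71.4  60.5] F [ 0.7  0.7 -0.9] w 29.2 g 29.99850869178772
[ 0.449  -0.3627  0.1638]
shift [0.0189, 0.1297, 0.1334] rot [-0.002, 0.2629, 0.0015] rows 4.5 2.1
[ 0.4781 -0.3699  0.1119]
shift [0.0345, 0.1298, 0.1913] rot [-0.002, 0.2629, 0.0015] rows 5.6 2.1
```

Request:
move_arm(
  plan=[
    [[0.002,0.03,0.0],[0,0.06,0],1],
    [[0.004,0.06,0.01],[0,0.12,0],1],
    [[0.006,0.09,0.02],[0,0.18,0],1],
    [[0.01,0.115,0.045],[-0.002,0.24,0.0015],1],
    [[0.013,0.13,0.075],[-0.002,0.263,0.0015],1],
    [[0.016,0.13,0.105],[-0.002,0.263,0.0015],1],
    [[0.019,0.13,0.133],[-0.002,0.263,0.0015],1],
    [[0.026,0.13,0.16],[-0.002,0.263,0.0015],1],
    [[0.03,0.13,0.175],[-0.002,0.263,0.0015],1],
    [[0.03,0.13,0.175],[-0.002,0.263,0.0015],1],
  ],
)

```text
t: 19.67
ee_pos: [0.4718, -0.3651, 0.1227]
tool_rot: [[0.843, -0.234, 0.483], [-0.206, -0.972, -0.112], [0.496, -0.005, -0.868]]
contact_force: [-0.2, 0.9, -1.6]
grip_width: 0.312
finger_force: 30.0
```

Request:
move_arm(
  plan=[
    [[0,0,0],[0,0,0],1],
    [[0,0,0],[0,0,0],1],
    [[0,0,0],[0,0,0],1],
    [[0,0,0],[0,0,0],1],
    [[0,0,0],[0,0,0],1],
    [[0,0,0],[0,0,0],1],
    [[0,0,0],[0,0,0],1],
    [[0,0,0],[0,0,0],1],
    [[0,0,0],[0,0,0],1],
    [[0,0,0],[0,0,0],1],
  ],
)

```text
t: 20.5
ee_pos: [0.4727, -0.3675, 0.1268]
tool_rot: [[0.841, -0.236, 0.487], [-0.204, -0.972, -0.119], [0.501, 0.0, -0.865]]
contact_force: [0.0, 0.4, -2.4]
grip_width: 0.315
finger_force: 30.0
```

```bash
python3 - <<'E'
from h import *
st(); s=robot.get_state(); T=s["tool_rot"];P=s["ee_pos"]
c=snap("pre2.png",crop=(60,330,150,490),k=1.75)
F=[.4859,-.3718,.098]; seat_go(F,0,.014,0)
R=rot(-13.8,30);X,Y,N=R[:,0],-R[:,1],-R[:,2]
cr=lambda uv:np.round((np.asarray(uv)-[150,60])*1.75,0).tolist()
for k in(32,46,60): print("held",k,cr(proj(c,P+T@np.array([k*1e-3,0,-.014]))))
for k in(22,27,37,41,51,55,65): print("tooth",k,[cr(proj(c,F+X*k*1e-3+Y*y+N*.005)) for y in(.025,-.025)])
M=F+.066*Y
for k in(32,52,72): print("med",k,cr(proj(c,M+X*k*1e-3)))
for k in(32,58,84): print("coarse",k,cr(proj(c,M+.066*Y+X*k*1e-3)))
E
```

```text
t 20.5 p [ 0.4727 -0.3675  0.1268] xyaw -13.65 xup 30.09 yup 0.02 q [-58.   10.3 114.9  35.   37.7  20.8] F [ 0.   0.4 -2.4] w 29.6 g 29.996903836727142
[ 0.4927 -0.3735  0.0859]
shift [-0.0024, 0.0011, 0.0458] rot [-0.001, -0.0015, 0.0022] rows 1.1 0.0
held 32 [229.0, 246.0]
held 46 [229.0, 198.0]
held 60 [229.0, 149.0]
tooth 22 [[162.0, 250.0], [301.0, 250.0]]
tooth 27 [[162.0, 236.0], [302.0, 236.0]]
tooth 37 [[161.0, 209.0], [303.0, 209.0]]
tooth 41 [[161.0, 198.0], [303.0, 198.0]]
tooth 51 [[160.0, 169.0], [304.0, 170.0]]
tooth 55 [[160.0, 158.0], [304.0, 158.0]]
tooth 65 [[159.0, 128.0], [305.0, 129.0]]
med 32 [51.0, 219.0]
med 52 [46.0, 164.0]
med 72 [42.0, 106.0]
coarse 32 [-131.0, 219.0]
coarse 58 [-142.0, 147.0]
coarse 84 [-154.0, 70.0]
```

View pics/pre2.png

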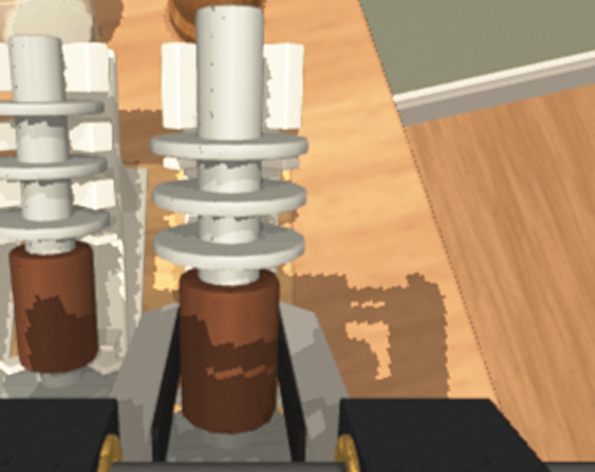

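This view agrees with the model. Predicted and seen positions are within 1 mm for the held discs (rows 146, 195, 243), the medium discs (106, 165, 219) and the end tooth edge (128). I lower with a 3 mm downhill correction.

Request:
move_arm(
  plan=[
    [[-0.0033,0.001,0.0],[0,-0.001,0.002],1],
    [[-0.0033,0.001,0.005],[0,-0.001,0.002],1],
    [[-0.0033,0.001,0.012],[0,-0.001,0.002],1],
    [[-0.0033,0.001,0.02],[0,-0.001,0.002],1],
    [[-0.0033,0.001,0.025],[0,-0.001,0.002],1],
    [[-0.0033,0.001,0.03],[0,-0.001,0.002],1],
    [[-0.0033,0.001,0.035],[0,-0.001,0.002],1],
    [[-0.0033,0.001,0.039],[0,-0.001,0.002],1],
    [[-0.0033,0.001,0.039],[0,-0.001,0.002],1],
    [[-0.0033,0.001,0.039],[0,-0.001,0.002],1],
  ],
)

```text
t: 21.38
ee_pos: [0.4888, -0.3723, 0.0911]
tool_rot: [[0.841, -0.238, 0.486], [-0.206, -0.971, -0.118], [0.5, -0.001, -0.866]]
contact_force: [0.5, 0.2, -1.7]
grip_width: 0.31
finger_force: 30.0
```

```bash
python3 - <<'E'
from h import *
st(); seat_go([.4859,-.3718,.098],.0009,.014,0)
E
```

```text
t 21.38 p [ 0.4888 -0.3723  0.0911] xyaw -13.79 xup 30.01 yup -0.06 q [-56.5  14.2 116.   38.7  32.9  17.4] F [ 0.5  0.2 -1.7] w 29.1 g 29.996796548366547
[ 0.4919 -0.3733  0.0854]
shift [0.0, 0.0002, 0.0066] rot [-0.0014, -0.0002, 0.0002] rows 0.2 0.0
```

No contact 6.6 mm above the seat, so the discs are inside the notches. Now the last lowering and the release.

Request:
move_arm(
  plan=[
    [[0,0,0.002],[0,0,0],1],
    [[0,0,0.004],[0,0,0],1],
    [[0,0,0.0055],[0,0,0],1],
    [[0,0,0.0062],[0,0,0],1],
    [[0,0,0.0062],[0,0,0],1],
    [[0,0,0.0062],[0,0,0],1],
    [[0,0,0.0062],[0,0,0],0.3],
    [[0,0,0.0062],[0,0,0],0.2],
    [[0,0,0.0062],[0,0,0],0.1],
    [[0,0,0.0062],[0,0,0],0],
  ],
)

```text
t: 22.22
ee_pos: [0.4919, -0.3736, 0.0863]
tool_rot: [[0.84, -0.238, 0.487], [-0.206, -0.971, -0.119], [0.501, -0.0, -0.865]]
contact_force: [0.4, -0.1, -0.5]
grip_width: 0.484
finger_force: 0.0
```

Request:
move_arm(
  plan=[
    [[0,0,0],[0,0,0],0],
    [[0,0,-0.01],[0,0,0],0],
    [[0,0,-0.03],[0,0,0],0],
    [[0,0,-0.06],[0,0,0],0],
    [[0,0,-0.09],[0,0,0],0],
    [[0,0,-0.12],[0,0,0],0],
    [[0,0,-0.15],[0,0,0],0],
    [[0,0,-0.17],[0,0,0],0],
    [[0,0,-0.17],[0,0,0],0],
    [[0,0,-0.17],[0,0,0],0],
  ],
)

```text
t: 23.05
ee_pos: [0.4087, -0.3536, 0.2346]
tool_rot: [[0.84, -0.239, 0.487], [-0.206, -0.971, -0.122], [0.502, 0.002, -0.865]]
contact_force: [0.3, -0.5, -0.3]
grip_width: 0.499
finger_force: 0.0
```

```bash
python3 - <<'E'
from h import *
st(); c=snap("fin_w.png"); t=snap("fin_t.png","top"); sc=snap("fin_s.png","scene")
im=cv2.imread("pics/raw_fin_w.png");hsv=cv2.cvtColor(im,cv2.COLOR_BGR2HSV)
m=((hsv[...,2]<135)&(hsv[...,1]>120)&(hsv[...,0]<15)).astype(np.uint8)
n,l,s,ce=cv2.connectedComponentsWithStats(cv2.morphologyEx(m,cv2.MORPH_OPEN,np.ones((3,3))))
for i in range(1,n):
  if s[i,4]>200: print(s[i],ce[i].round(1))
R=rot(-13.8,30);X,Y,N=R[:,0],-R[:,1],-R[:,2];F=np.array([.4859,-.3718,.098])
for j in range(3): print([proj(c,F+Y*.066*j+X*k+N*.015).round(1).tolist() for k in(-.022,0,.022)])
# top camera difference vs start for bystanders
a=cv2.imread("pics/top0.png").astype(int);b=cv2.imread("pics/raw_fin_t.png").astype(int);d=np.abs(a-b).max(2)
for nm,p,h in(("mill",(.444,-.003),.145),("jar",(.653,.29),.094),("shaker",(.411,-.124),.043),("tumbler",(.67,-.298),.079)):
  u0,v0=proj(t,[*p,h]);u1,v1=proj(t,[*p,0]);r=14;q=d[int(min(v0,v1))-r:int(max(v0,v1))+r,int(min(u0,u1))-r:int(max(u0,u1))+r];print(nm,q.mean().round(1),(q>40).mean().round(3))
E
```

```text
t 23.05 p [ 0.4087 -0.3536  0.2346] xyaw -13.76 xup 30.13 yup 0.11 q [-65.1  -0.8 109.8  28.7  54.6  25.2] F [ 0.3 -0.5 -0.3] w 46.9 g 0.0
[242  23  30  29 365] [260.7  36.8]
[274  23  19  38 368] [282.2  42.9]
[142 165  23  45 835] [153.2 187. ]
[266 165  11  45 382] [270.  185.7]
[282 165  12  45 484] [287.1 186.9]
[198 166   9  44 295] [202.6 186. ]
[211 166  18  45 674] [219.9 187.8]
[[279.5, 211.6], [279.5, 190.0], [279.5, 167.6]]
[[212.8, 211.6], [211.7, 190.0], [210.5, 167.6]]
[[146.1, 211.6], [143.8, 189.9], [141.5, 167.5]]
mill 7.9 0.057
jar 3.0 0.0
shaker 18.3 0.193
tumbler 4.1 0.007
```

```bash
python3 - <<'E'
from h import *
for n,boxes in(("top",{"shaker":(324,257),"mill":(286,245)}),("scene",{"shaker":(278,277),"mill":(253,240)})):
  a=cv2.imread(f"pics/{n}0.png");b=cv2.imread(f"pics/raw_fin_{n[0]}.png")
  for k,(u,v) in boxes.items():
    T=a[v-8:v+9,u-8:u+9];S=b[v-20:v+21,u-20:u+21];r=cv2.matchTemplate(S,T,cv2.TM_CCOEFF_NORMED);_,mx,_,loc=cv2.minMaxLoc(r);print(n,k,round(mx,3),(loc[0]-12,loc[1]-12))
E
```

```text
top shaker 0.906 (0, 0)
top mill 1.0 (0, 0)
scene shaker 0.992 (0, 0)
scene mill 0.999 (0, 0)
```

Nothing else has moved, so I hand in.

```bash
python3 -c "
from workcell import robot
print(robot.sign_off())"
```

```text
the job is handed in; nothing more can be done
None
```

The job is handed in at about 23 s: the coarse and fine rollers sit in their matching rests beside the medium one, the stand's arm is folded against its stop, and the image checks show no movement of the jar, tumbler, shaker or mill; no verdict was returned.

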